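Fit the stop sleeve and hold the folding leaf at its balance point

TASK

I need to set the hinge of this folding jig: first take the steel sleeve that is just as long as the jig's stop pin, so that it ends flush with the pin's tip, slip it over the pin down to the base board and let go of it. Then grip the cross bar of the hinged leaf, swing the leaf up to its balance point, where it stands plumb upright, and finish holding it there still by the bar; do not let it drop back or go over the far side. Leave the other sleeves and the things around where they are.

Things in the scene. Friction and masses are not known exactly. Their poses are not given: they have to be found in the camera images.
- jig: folding jig fixed on the table: plywood base board 235 x 150 x 12 mm. Origin on the table directly below the hinge line, in the middle of its width. Its x axis points from the hinge to the stop pin, its y axis runs along the hinge, z up; the board reaches from x = -145 to +90 mm. Two steel hinge posts stand at x = 0, y = +-62 mm, 58 mm high over the table. Two rubber buffers carry the lying leaf.
- pin_foot (a point): foot of the upright steel stop pin, on the board's upper face (12 mm above the table), 55 mm behind the hinge line (jig x = +55 mm, y = 0). The pin is 10 mm in diameter and 36 mm long, the last 4 mm taper to 6 mm. Folded right over, the leaf would lie level on a sleeve of the pin's length
- leaf_hinge (a point): middle of the leaf's hinge axis, 51 mm above the table; the axis is level and runs along the jig's y
- leaf (a joint): angle of the leaf: 0 = lying level towards the jig's -x side (as at the start), grows as the bar is lifted, pi/2 = plumb upright, which is its balance point (the weight lies in the leaf's own plane); below that it falls back to 0, above it it falls over towards the pin. Low hinge friction, leaf about 0.3 kg
- bar (a point): middle of the leaf's round steel cross bar, 125 mm from the hinge axis in the leaf's plane, fixed to the leaf. 10 mm in diameter, along the jig's y, free for 78 mm between two 10 mm wide arms; the leaf's plate (6 mm thick) ends 47 mm from it, so a finger fits between. Starts 51 mm above the table, 39 above the board. Gripped across from above, the bar turns in the grip: no need to tilt the gripper
- sleeve_b: the 36 mm sleeve itself, its origin at the centre of its lower end
- sleeve_a_mid (a point): plain steel tube standing on end on the table, outside diameter 26 mm, bore 14 mm, length 26 mm, 50 g; the point is its centre, 13 mm above its lower end. z axis = tube axis
- sleeve_b_mid (a point): plain steel tube standing on end on the table, outside diameter 26 mm, bore 14 mm, length 36 mm, 50 g; the point is its centre, 18 mm above its lower end. z axis = tube axis
- sleeve_c_mid (a point): plain steel tube standing on end on the table, outside diameter 26 mm, bore 14 mm, length 46 mm, 50 g; the point is its centre, 23 mm above its lower end. z axis = tube axis
- beeswax: bystander: yellow wax block 38 x 58 x 17 mm, origin under its centre
- thimble: bystander: steel thimble, 19 mm wide, 22 mm high, origin under its centre
- spool_black: bystander: black thread spool, 43 mm wide, 50 mm high, origin under its centre
Mind the look-alikes: they are no part of the job. Leave any blue or orange look-alike of the sleeve_b alone.

How it is judged:
By the outcome, as a careful person would: the job done as asked, in the order asked, and still so for the second after the job is handed in, while the arm keeps its last pose, push and grip.
It also fails if it takes over 58 s, if anything falls off the work surface, if the arm or the gripper's body presses on something with over 40 N, if the wrist force passes 120 N, or if a joint passes its speed limit or range.

ROBOT

A 7-joint arm with a two-finger parallel gripper is mounted at the origin on a cart in front of the work surface, level with it; the furniture and walls round the work are solid. World frame = base frame: x ahead of the robot, y to its left, z up, the work surface at z = 0. Lengths are in m, angles in rad, forces in N, time in s.
With the tool pointing down it reaches from about 0.425 to 1.025 m from the base axis. Payload 9.4 kg.
Tool frame: the origin (TCP) lies where the fingers leave the gripper's body, on its centre line; the fingertips stand 73 mm ahead of it and the grasp point (between the pads) lies 54 mm ahead of it; z points along the fingers, y is the line along which they close (so a half turn about z gives the same grasp; the last joint's range is limited). The gripper opens to 85 mm and grips with 20 to 120 N. Pads are 22 mm wide; open, the fingers measure 114 mm over their backs; the gripper's body (76 mm by 85 mm) begins 54 mm behind the grasp point. The pads swing forward as they close: fully open they stand 13 mm farther back than shut.
Start: joints at [-1.331, 0.599, -0.003, 1.599, 0.002, 0.943, -0.08], TCP at [0.226, 0.689, 0.304] pointing down, gripper open.
Joint ranges: [-2.57, 2.57], [-0.35, 1.97], [-1.29, 1.29], [0.11, 2.56], [-1.05, 4.19], [0.11, 1.86], [-2.63, 2.63]. Speed limits (rad/s): [2.22, 2.22, 3.01, 3.01, 3.14, 3.14, 3.14].

INTERFACE

Orientations are given as [roll, pitch, yaw] about the fixed x, y, z axes, in that order (R = Rz(yaw) Ry(pitch) Rx(roll)).
In Python, from workcell import arm, vision, order gives the robot as it stands.
- The arm moves only by the tool servo_tool, never from a script. Its argument "increments" is text: rows parted by semicolons, each of 4 numbers parted by spaces: the shift along the world's x, y, z in m, then the turn about the world's z in degrees. A call has 1 to 12 rows; each row is the pose to reach, as a shift and turn from the pose commanded when the call began; what a row does not reach only later rows make up. A row lasts 1/8 s, in which the tool goes at most 62.5 mm and 10.7 degrees, less where a joint would pass 70% of its speed; a pose out of reach is approached as far as the arm can. A call with a gripper value outside its range is refused whole. "grip" is the opening, from -1 (shut) to 1 (fully open), set as the call begins (left out, the last holds). The fingers move at their own pace and stop on an object; "squeeze" is the grip in N (left out, the last holds). Time passes only in rows, so rows that repeat a pose let the fingers close. It gives the time, the measured TCP pose, the force, the opening and the grip force at its end, in the units of the state.
- arm.read_state(): the state, without advancing time (a new reading comes with each control period).
- vision.capture(name): name is "scene" or "top"; returns (picture, depth): 384x512x3 uint8, blue, green, red; 384x512 float32, m along the optical axis (not along the pixel's ray), 0 where there is no reading.
- vision.camera_params(name): a dict with "intrinsics" (3x3 intrinsics, pixels), "distortion" ([k1, k2, p1, p2, k3] as OpenCV has them; the pictures are not rectified), "R" (3x3) and "t" (3): a world point X has camera coordinates R X + t. Camera axes: x right, y down, z forward; pixel columns grow to the right and rows downward; lengths in m; the calibration is good to about 2 mm. A picture is of the moment at which its call begins. camera_params takes no time and is no camera call.
- order.finish_job(): hands the job in; it is judged then, once.
The state is a dict: "clock": time; "joints": joint angles; "joint_vel": joint speeds; "tau": joint torques, N m; "tcp_pos": TCP position; "tool_rot": TCP orientation; "ft_force": force on the tool from outside, world axes, zero at the start; "wrist_torque": the same for the moment, N m; "opening": opening from 0.0 (shut) to 1.0 (fully open); "grip_force": force on a finger pad.
Only numpy, scipy, OpenCV 4.12 (cv2) and the standard library are available. Lean on these libraries where they do the work, as an engineer would, in place of code of your own. Each camera call takes 0.05 s, during which the arm holds its last target. There are 200 camera calls.

## Working session

There is one attempt and no reset: what is moved stays moved. The work goes in short steps, Python scripts to look and compute and a tool call to move; the robot and the scene stay as the last step left them, time stands still between calls to the robot, and variables do not carry over. Pictures are saved under pics/ and viewed, at most 10 in all, crops included, and the job is handed in when it is done.

Besides the shell and the picture viewer there is one more tool, called after ">>>" as name(argument=value, ...) on one line, values as JSON. servo_tool: Moves the arm, as the interface text tells. Its arguments: {"type":"object","properties":{"increments":{"type":"string"},"grip":{"type":"number"},"squeeze":{"type":"number"}},"required":["increments"]}

```bash
ls; mkdir -p pics
cat > h.py <<'E'
import numpy as np, cv2, pickle
from workcell import arm, vision, order
def cap(n):
    im,d=vision.capture(n); p=vision.camera_params(n)
    K=np.array(p["intrinsics"]);D=np.array(p["distortion"],float);R=np.array(p["R"]);t=np.array(p["t"])
    return im,d,(K,D,R,t)
def ray(c,uv):
    K,D,R,t=c
    q=cv2.undistortPoints(np.array(uv,float).reshape(-1,1,2),K,D)[:,0]
    return np.c_[q,np.ones(len(q))]
def at_depth(c,uv,d):
    K,D,R,t=c
    return (ray(c,uv)*np.array(d,float).reshape(-1,1)-t)@R
def at_z(c,uv,z):
    K,D,R,t=c
    w=ray(c,uv)@R; o=-R.T@t
    return o+w*((z-o[2])/w[:,2])[:,None]
def cloud(c,d):
    h,w=d.shape; u,v=np.meshgrid(np.arange(w),np.arange(h))
    P=at_depth(c,np.stack([u,v],-1).reshape(-1,2),d.ravel()).reshape(h,w,3)
    P[d<=0]=np.nan
    return P
def proj(c,X):
    K,D,R,t=c
    return cv2.projectPoints(np.array(X,float).reshape(-1,3),cv2.Rodrigues(R)[0],t,K,D)[0][:,0]
E
python3 - <<'E'
from h import *
for n in("scene","top"):
    im,d,c=cap(n); cv2.imwrite(f"pics/{n}0.png",im); print(n,(-c[2].T@c[3]).round(3),c[2].round(2).tolist(),c[0][0,0],(d>0).mean())
s=arm.read_state(); print({k:np.round(v,3).tolist() for k,v in s.items()})
E
```

```text
pics
scene [0.05  0.728 0.687] [[-0.83, -0.55, -0.01], [-0.31, 0.48, -0.82], [0.46, -0.68, -0.57]] 416.96639144955 0.9960988362630209
top [ 0.286 -0.006  1.571] [[-0.01, -1.0, 0.0], [-0.99, 0.01, -0.16], [0.16, -0.01, -0.99]] 438.3206780170174 0.996063232421875
{'clock': 0.1, 'joints': [-1.331, 0.6, -0.003, 1.6, 0.002, 0.943, -0.08], 'joint_vel': [-0.002, -0.003, 0.002, -0.002, -0.0, -0.001, -0.0], 'tau': [0.004, -77.799, 1.57, -25.862, 0.013, 0.006, -0.0], 'tcp_pos': [0.226, 0.689, 0.303], 'tool_rot': [-3.14, 0.0, 2.825], 'ft_force': [0.19, 1.16, 0.655], 'wrist_torque': [-0.036, 0.017, 0.017], 'grip_force': 0.0, 'opening': 1.001}
```

View pics/scene0.png

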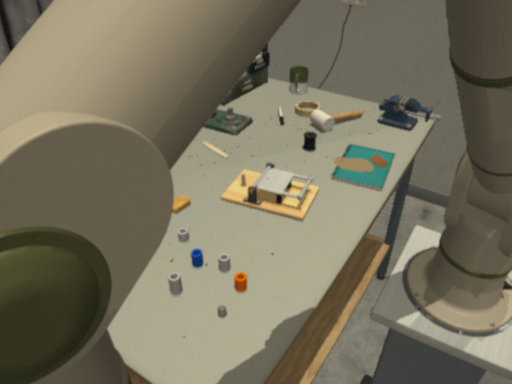

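View pics/top0.png

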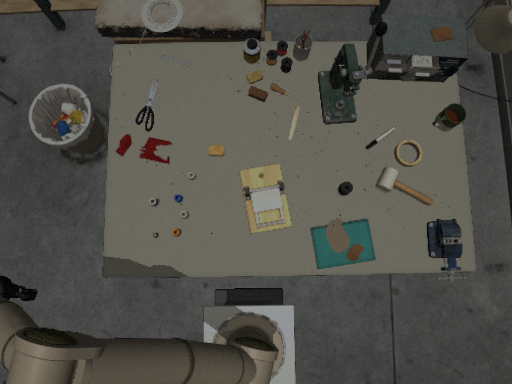

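The scene view shows grey tubes at (183,235), (224,262) and (175,283), with blue at (197,258), orange at (241,282) and the thimble at (222,311). In the top view the greys are at (191,175), (184,214) and (153,201). The jig is at (265,197) with its pin at about (262,175) and its bar at about (270,222). Next I measure heights and positions.

Run:
```python
from h import *
r={n:cap(n) for n in("scene","top")}
pickle.dump(r,open("r0.pkl","wb"))
im,d,c=r["scene"];P=cloud(c,d)
for n,(u,v) in dict(g1=(183,235),g2=(224,262),g3=(175,283),blue=(197,258),orange=(241,282),thim=(222,311)).items():
    W=P[v-18:v+19,u-14:u+15].reshape(-1,3); q=W[W[:,2]>0.008]
    tz=np.nanpercentile(q[:,2],95); top=q[q[:,2]>tz-.004]
    print("scene",n,len(q),"h",np.nanpercentile(q[:,2],[90,97,100]).round(4),"topc",((top.min(0)+top.max(0))/2).round(4),"ext",np.ptp(top,axis=0).round(3))
im,d,c=r["top"];P=cloud(c,d)
for n,(u,v) in dict(g1=(191,175),g2=(184,214),g3=(153,201),blue=(178,198),orange=(177,232)).items():
    W=P[v-7:v+8,u-7:u+8].reshape(-1,3); q=W[W[:,2]>0.012]
    print("top",n,len(q),"h",np.nanmax(q[:,2]).round(4),((q.min(0)+q.max(0))/2).round(4))
a=cv2.resize(r["scene"][0][215:325,150:265],None,fx=5,fy=5,interpolation=cv2.INTER_CUBIC)
cv2.imwrite("pics/sl.png",a)
a=cv2.resize(r["top"][0][160:240,230:300],None,fx=7,fy=7,interpolation=cv2.INTER_CUBIC)
cv2.imwrite("pics/jig.png",a)
```

```text
scene g1 140 h [0.0359 0.5644 0.5663] topc [0.1638 0.6275 0.5643] ext [0.001 0.001 0.004]
scene g2 209 h [0.0359 0.0365 0.0383] topc [0.4423 0.2386 0.0353] ext [0.079 0.051 0.006]
scene g3 244 h [0.0457 0.0467 0.0479] topc [0.5164 0.3339 0.0452] ext [0.025 0.027 0.005]
scene blue 161 h [0.0359 0.0365 0.0379] topc [0.5293 0.2466 0.0351] ext [0.025 0.024 0.006]
scene orange 203 h [0.0352 0.0364 0.0373] topc [0.4061 0.2517 0.0346] ext [0.024 0.026 0.005]
scene thim 61 h [0.0215 0.022  0.0236] topc [0.3973 0.3293 0.0209] ext [0.013 0.012 0.005]
top g1 34 h 0.0312 [0.612  0.1957 0.022 ]
top g2 40 h 0.0396 [0.4712 0.2191 0.0261]
top g3 54 h 0.0516 [0.517  0.3296 0.0319]
top blue 44 h 0.0447 [0.5303 0.2419 0.0288]
top orange 42 h 0.0441 [0.4082 0.2465 0.0281]
```

View pics/sl.png

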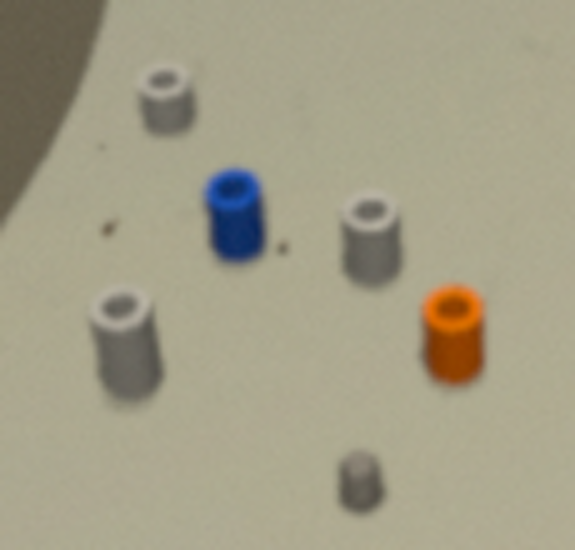

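View pics/jig.png

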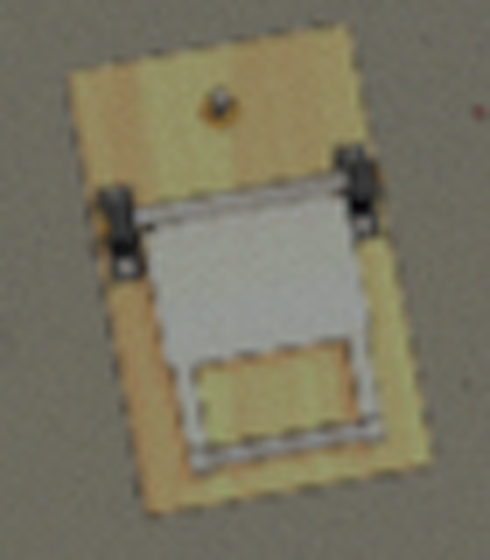

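The crop shows the choices. The grey tubes measure 46 mm at (175,283), 36 mm at (224,262) and about 26 mm at (183,235). Blue (197,258), orange (241,282) and the thimble (222,311) are look-alikes. I choose the grey 36 mm tube at (224,262), world ≈ (0.471, 0.22). The jig crop shows the board leaning about 10°, with the pin at the top and the bar at the bottom.

```bash
cat >> h.py <<'E'
def board(im,c,box):
    u0,v0,u1,v1=box
    hsv=cv2.cvtColor(im,cv2.COLOR_BGR2HSV); m=np.zeros(im.shape[:2],np.uint8)
    m[v0:v1,u0:u1]=cv2.inRange(hsv,(10,65,90),(35,255,255))[v0:v1,u0:u1]
    k=max(cv2.findContours(m,cv2.RETR_EXTERNAL,cv2.CHAIN_APPROX_NONE)[0],key=cv2.contourArea)
    W=at_z(c,k[:,0],0.012)[:,:2]
    (cx,cy),(w,h),a=cv2.minAreaRect((W*1000).astype(np.float32))
    if w<h: a+=90
    a=np.radians((a+90)%180-90)
    return np.array([cx,cy])/1000,sorted((w,h)),a
def ring(im,c,uv,z,r=10):
    u,v=uv; g=cv2.cvtColor(im,cv2.COLOR_BGR2GRAY); return g[v-r:v+r,u-r:u+r]
E
python3 - <<'E'
from h import *
r=pickle.load(open("r0.pkl","rb"))
for n,box in dict(scene=(215,160,325,222),top=(232,158,300,240)).items():
    im,d,c=r[n]; C,s,a=board(im,c,box)
    x=np.array([np.cos(a),np.sin(a)]); H=C+0.0275*x
    J=lambda X,Y,Z:[*(H+X*x+Y*np.array([-x[1],x[0]])),Z]
    print(n,"center",C.round(4),"size",np.round(s,1),"yaw",np.degrees(a).round(2),"hinge",H.round(4),"pin",np.round(J(.055,0,.048),4),"bar",np.round(J(-.125,0,.051),4))
    print(" predicted px pin tip/bar",proj(c,[J(.055,0,.048),J(-.125,0,.051),J(0,.062,.058),J(0,-.062,.058)]).round(1).tolist())
# bar & sleeve from depth
im,d,c=r["scene"];P=cloud(c,d)
W=P[240:280,212:236].reshape(-1,3);W=W[(W[:,2]>.008)&(W[:,2]<.06)]; 
top=W[W[:,2]>.033]
for nm,q in(("sleeve top",top),("all",W)):
    print(nm,len(q),cv2.minEnclosingCircle((q[:,:2]*1000).astype(np.float32)))
im,d,c=r["top"]
hsv=cv2.cvtColor(im,cv2.COLOR_BGR2HSV)
g=cv2.cvtColor(im,cv2.COLOR_BGR2GRAY); print(g[207:222,177:192])
print("top pred",proj(c,[[.471,.22,.036]]))
im,d,c=r["scene"];g=cv2.cvtColor(im,cv2.COLOR_BGR2GRAY);print(g[250:276,214:236]);print(proj(c,[[.471,.22,.036],[.471,.22,0]]))
a=cv2.resize(im[150:230,205:330],None,fx=6,fy=6,interpolation=cv2.INTER_CUBIC);cv2.imwrite("pics/jigs.png",a)
E
```

```text
scene center [ 0.5247 -0.0611] size [163.7 239.3] yaw 9.42 hinge [ 0.5518 -0.0566] pin [ 0.6061 -0.0476  0.048 ] bar [ 0.4285 -0.077   0.051 ]
 predicted px pin tip/bar [[242.4, 174.7], [304.8, 188.8], [251.3, 188.4], [269.5, 164.7]]
top center [ 0.6065 -0.055 ] size [ 77.2 150.4] yaw -79.95 hinge [ 0.6113 -0.082 ] pin [ 0.6209 -0.1362  0.048 ] bar [0.5895 0.0411 0.051 ]
 predicted px pin tip/bar [[283.9, 170.0], [234.1, 179.1], [265.5, 155.5], [272.3, 189.2]]
sleeve top 70 ((446.68756103515625, 239.06451416015625), 40.37517547607422)
all 184 ((446.3888854980469, 239.5455322265625), 40.884300231933594)
[[106 106 108 103 105 105 103 103 105 109 104 108 105 104 103]
 [104 103 107 104 107 106 106 103 106 104 106 104 107 103 106]
 [105 102 104 105 104 106 103 105 105 102 106 105 105 105 104]
 [101 104 103 104 104 107 105 104 105 105 102 107 104 104 106]
 [106 106 102 108 111 126 138 133 121  96  82  94 107 104 108]
 [103 106 106 110 125 117  97  97 115 108  69  84 103 107 106]
 [107 105 103 116 115  74  50  69 101 121  89  64  90 103 103]
 [104 105 108 120 108  51  71  95 106 115  93  49
[... 2272 characters left out ...]
168 160 139 113  98  96  97 100 103 102  99  96 100 116 148 164
  165 167 167 168]
 [166 165 165 165 157 135 112 103 102 103 103 103 104 107 115 136 157 164
  167 169 167 169]
 [166 166 167 167 165 154 134 121 116 111 109 110 116 125 139 153 163 167
  169 167 167 168]
 [166 167 166 165 166 162 153 145 137 130 128 130 137 146 154 162 167 168
  168 167 168 167]
 [166 168 166 166 167 164 161 160 157 152 151 150 153 160 162 167 167 168
  169 167 167 162]
 [166 166 167 167 168 168 166 165 164 166 165 163 165 167 167 166 166 168
  167 168 163 156]
 [167 167 167 168 166 166 167 167 167 166 166 167 166 168 168 166 168 168
  167 166 159 147]]
[[223.92373714 254.90555755]
 [224.79709675 266.32830286]]
```

View pics/jigs.png

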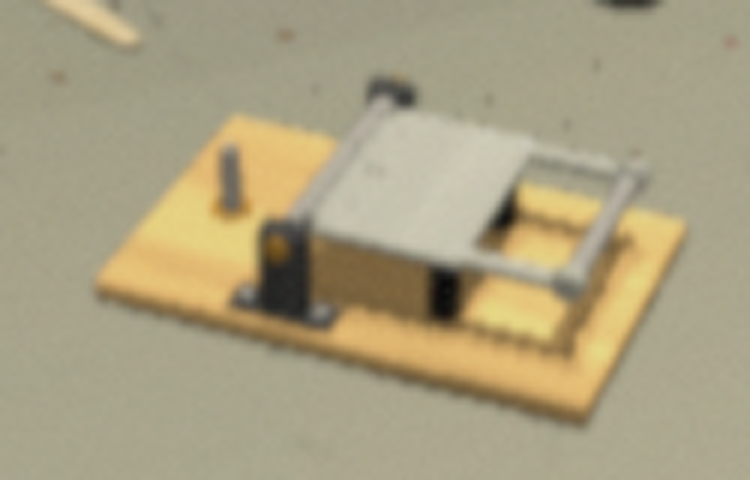

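The oblique crop shows the pin tip near scene px (243,174) and its foot near (243,184), with the bar running from (310,178) to (300,197). Next I combine both views.

```bash
cat > m.py <<'E'
from h import *
r=pickle.load(open("r0.pkl","rb")); T=r["top"][2]; S=r["scene"][2]
def both(nm,ps,pt,z):
    a=at_z(S,[ps],z)[0];b=at_z(T,[pt],z)[0]
    # nearest point of two rays
    os,ot=-S[2].T@S[3],-T[2].T@T[3]; A=[];B=[]
    for o,p in((os,a),(ot,b)):
        u=(p-o)/np.linalg.norm(p-o);M=np.eye(3)-np.outer(u,u);A.append(M);B.append(M@o)
    X=np.linalg.solve(sum(A),sum(B)); print(nm,"scene",a.round(4),"top",b.round(4),"tri",X.round(4))
both("sleeve top",(223.8,256.7),(183.1,213.4),.036)
both("pin tip",(242.9,174.4),(260.9,174.3),.048)
both("bar L",(299.6,196.8),(258.9,225),.053); both("bar R",(309.9,178.3),(283.1,220.7),.053)
both("post L",(251.3,188),(247,188),.058)
im,d,c=r["top"]
hsv=cv2.cvtColor(im,cv2.COLOR_BGR2HSV); m=cv2.inRange(hsv,(15,70,90),(35,255,255)); m[:158]=0;m[240:]=0;m[:,:236]=0;m[:,300:]=0
m=cv2.morphologyEx(m,cv2.MORPH_OPEN,np.ones((2,2)))
v,u=np.nonzero(m); W=at_z(c,np.c_[u,v],.012)[:,:2]; C,s,a=cv2.minAreaRect((W*1000).astype(np.float32)); print(C,s,a)
E
python3 m.py
```

```text
sleeve top scene [0.4679 0.2246 0.036 ] top [0.4716 0.2224 0.036 ] tri [0.4711 0.2224 0.0327]
pin tip scene [ 0.6057 -0.0494  0.048 ] top [ 0.6063 -0.0541  0.048 ] tri [ 0.6078 -0.0538  0.0446]
bar L scene [ 0.4223 -0.0365  0.053 ] top [ 0.4258 -0.0439  0.053 ] tri [ 0.4262 -0.0441  0.0467]
bar R scene [ 0.4383 -0.1249  0.053 ] top [ 0.4396 -0.1283  0.053 ] tri [ 0.4399 -0.1285  0.0503]
post L scene [0.5427 0.0031 0.058 ] top [ 0.5558 -0.0042  0.058 ] tri [ 0.5538 -0.006   0.0491]
(523.98046875, -71.52645111083984) (235.6534881591797, 149.38812255859375) 9.531696319580078
```

>>> servo_tool(increments="0.245 -0.466 -0.13 27.6;0.245 -0.466 -0.13 27.6;0.245 -0.466 -0.13 27.6;0.245 -0.466 -0.13 27.6;0.245 -0.466 -0.13 27.6;0.245 -0.466 -0.13 27.6;0.245 -0.466 -0.13 27.6;0.245 -0.466 -0.13 27.6;0.245 -0.466 -0.13 27.6;0.245 -0.466 -0.13 27.6;0.245 -0.466 -0.13 27.6;0.245 -0.466 -0.13 27.6", grip=0.3)

```text
clock: 1.7
tcp_pos: [0.4704, 0.2244, 0.1742]
tool_rot: [3.141, 0.001, -2.974]
ft_force: [-0.1, 0.4, -0.7]
opening: 0.651
grip_force: 0.0
```

>>> servo_tool(increments="0 -0.001 -0.05 0;0 -0.001 -0.096 0;0 -0.001 -0.096 0;0 -0.001 -0.096 0")

```text
clock: 2.2
tcp_pos: [0.4708, 0.2228, 0.079]
tool_rot: [3.141, 0.001, -2.975]
ft_force: [-0.1, 0.7, 0.6]
opening: 0.649
grip_force: 0.0
```

>>> servo_tool(increments="0 0 0 0;0 0 0 0;0 0 0 0;0 0 0 0;0 0 0 0", grip=-1, squeeze=35)

```text
clock: 2.82
tcp_pos: [0.4715, 0.2223, 0.0796]
tool_rot: [3.14, 0.003, -2.977]
ft_force: [-0.4, -0.9, 10.7]
opening: 0.285
grip_force: 33.8
```

>>> servo_tool(increments="0 0 0.05 0;0 0 0.09 0;0 0 0.09 0;0 0 0.09 0")

```text
clock: 3.32
tcp_pos: [0.4709, 0.2217, 0.1683]
tool_rot: [3.141, 0.001, -2.977]
ft_force: [0.7, 0.1, -1.2]
opening: 0.286
grip_force: 34.9
```

>>> servo_tool(increments="0.1345 -0.277 0 0;0.1345 -0.277 0 0;0.1345 -0.277 0 0;0.1345 -0.277 0 0;0.1345 -0.277 0 0;0.1345 -0.277 0 0;0.1345 -0.277 -0.025 0;0.1345 -0.277 -0.025 0")

```text
clock: 4.32
tcp_pos: [0.6037, -0.0541, 0.1405]
tool_rot: [3.14, -0.005, -2.976]
ft_force: [-0.2, 0.0, -0.4]
opening: 0.284
grip_force: 34.9
```

Run:
```python
from h import *
r={n:cap(n) for n in("scene","top")}
pickle.dump(r,open("r1.pkl","wb"))
im=r["scene"][0]
cv2.imwrite("pics/p1.png",cv2.resize(im[120:215,195:320],None,fx=6,fy=6,interpolation=cv2.INTER_CUBIC))
s=arm.read_state();print(s["tcp_pos"],s["tool_rot"])
```

```text
[ 0.60486603 -0.05407198  0.14244038] [ 3.14099622e+00 -1.59386121e-03 -2.97534769e+00]
```

View pics/p1.png

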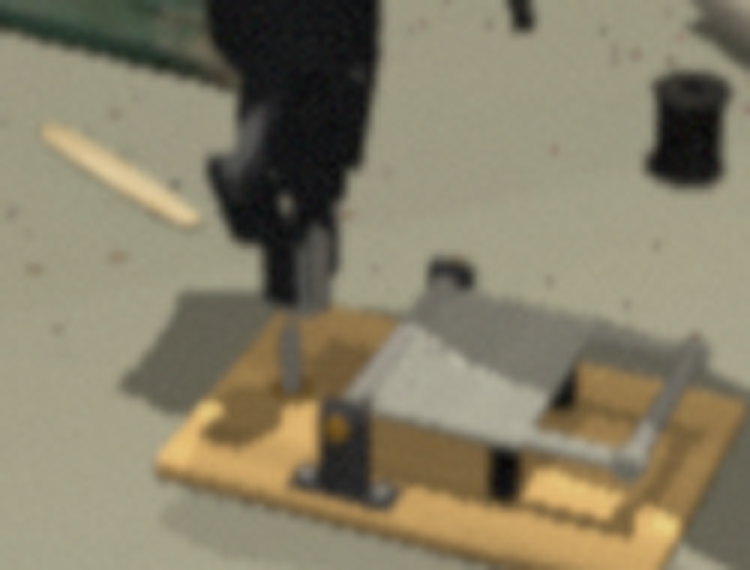

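The crop shows the sleeve held above the pin, its left part hidden by the near finger. Its right edge is at crop u≈331 and the pin axis at u≈290, so I now do sub-pixel edge profiles.

Run:
```python
from h import *
r0=pickle.load(open("r0.pkl","rb"));r1=pickle.load(open("r1.pkl","rb"))
S=r0["scene"][2];T=r0["top"][2]
g0=cv2.cvtColor(r0["scene"][0],cv2.COLOR_BGR2GRAY);g1=cv2.cvtColor(r1["scene"][0],cv2.COLOR_BGR2GRAY)
print("r0 pin u236-250");print(g0[171:188,236:251])
print("r1 sleeve/pin u236-254 v158-186");print(g1[158:187,236:255])
gt=cv2.cvtColor(r0["top"][0],cv2.COLOR_BGR2GRAY);print("top pin u255-268 v168-180");print(gt[168:181,255:269])
print("top bar v216-228 u256-288");print(gt[216:230,256:288:2])
for p in([.6057,-.0494],[.605,-.054],[.6053,-.0578]):
  print(p,"S tip,foot",proj(S,[[*p,.048],[*p,.012]]).round(2).tolist(),"T",proj(T,[[*p,.048],[*p,.012]]).round(2).tolist())
x,y=.6049,-.0541
a=np.linspace(0,2*np.pi,73)
for z in(.062,.07):
  q=proj(S,np.c_[x+.013*np.cos(a),y+.013*np.sin(a),0*a+z]); print("sleeve pred z",z,"u",q[:,0].min().round(2),q[:,0].max().round(2),"v",q[:,1].min().round(2),q[:,1].max().round(2))
```

```text
r0 pin u236-250
[[159 158 158 158 160 167 185 196 197 198 197 197 197 194 191]
 [159 158 158 159 161 177 191 194 195 197 199 198 199 198 198]
 [158 158 159 162 176 185 187 187 187 191 195 196 196 198 198]
 [158 158 161 174 185 177 167 158 166 185 194 196 195 196 196]
 [160 164 172 185 184 160 140 131 144 179 191 193 194 194 195]
 [161 171 183 190 185 151 119 111 130 175 190 192 194 195 194]
 [164 177 187 193 183 150 115 104 126 172 189 193 193 192 193]
 [177 186 190 190 182 148 113 104 122 165 188 194 195 192 194]
 [190 191 191 190 183 150 115 105 118 156 185 192 193 193 195]
 [197 196 195 191 184 156 118 105 117 155 183 192 192 194 194]
 [202 201 199 196 188 162 122 106 115 152 184 191 193 192 193]
 [204 203 201 199 187 156 120 107 113 145 180 191 193 195 194]
 [205 204 204 199 180 142 112 104 111 137 166 186 192 194 193]
 [205 205 206 197 171 139 117 105 112 131 159 188 196 192 191]
 [206 205 204 198 174 152 133 127 131 144 163 191 194 181 175]
 [207 206 207 203 191 179 160 157 164 178 187 193 178 148 135]
 [205 204 206 204 203 198 189 190 193 200 200 192 149 106  90]]
r1 sleeve/pi
[... 3840 characters left out ...]
34 132 131 137 137]
 [117 133 111 118 117 113 131 138 136 137 143 138 135 136 137 135]
 [123 102 110 125 129 133 140 141 140 137 145 137 139 127 103  98]
 [125 115 131 139 132 139 138 139 142 135 134 114 105 111  95  92]
 [132 132 141 142 136 136 140 135 116  99 111 103  98 105 106 106]]
[0.6057, -0.0494] S tip,foot [[242.9, 174.41], [243.23, 185.08]] T [[259.58, 174.5], [259.33, 176.54]]
[0.605, -0.054] S tip,foot [[244.05, 173.71], [244.36, 184.36]] T [[260.88, 174.67], [260.6, 176.71]]
[0.6053, -0.0578] S tip,foot [[244.74, 173.03], [245.03, 183.67]] T [[261.95, 174.58], [261.65, 176.62]]
sleeve pred z 0.062 u 239.24 248.72 v 166.89 172.07
sleeve pred z 0.07 u 239.15 248.66 v 164.45 169.6
```

>>> servo_tool(increments="0.0045 0.0033 0 0;0.0045 0.0033 -0.011 0;0.0045 0.0033 -0.011 0;0.0045 0.0033 -0.011 0")

```text
clock: 4.92
tcp_pos: [0.6097, -0.0518, 0.1318]
tool_rot: [-3.142, -0.0, -2.977]
ft_force: [0.4, 0.8, -0.4]
opening: 0.284
grip_force: 34.9
```

Run:
```python
from h import *
s=arm.read_state();print(s["tcp_pos"].round(4),s["ft_force"])
r={n:cap(n) for n in("scene","top")}
pickle.dump(r,open("r2.pkl","wb"))
im=r["scene"][0]; g=cv2.cvtColor(im,cv2.COLOR_BGR2GRAY); print(g[163:188,235:254])
cv2.imwrite("pics/p2.png",np.hstack([cv2.resize(im[155:195,222:267],None,fx=10,fy=10,interpolation=cv2.INTER_CUBIC),cv2.resize(r["top"][0][155:195,240:275],None,fx=10,fy=10,interpolation=cv2.INTER_CUBIC)]))
```

```text
[ 0.6097 -0.0518  0.1318] [ 0.41904819  0.77209602 -0.39354793]
[[ 73  44  21  19  20  26  36  51  61  70  81  83  68  68 112 145 154 158
  157]
 [119  74  33  21  23  21  38  66  76  74  82  83  66  67 111 145 157 158
  157]
 [138  90  40  22  18  15  38  68  77  78  83  82  70  70 112 146 156 158
  158]
 [142  96  43  22  20  21  35  65  76  74  82  84  74  76 117 148 155 157
  157]
 [137  96  46  24  23  21  34  64  75  74  81  85  78  88 129 151 156 157
  158]
 [118  82  43  23  15  25  37  65  74  75  83  85  85 110 144 154 157 157
  158]
 [ 95  70  40  23  21  22  40  65  75  73  82  84  96 129 147 152 155 154
  157]
 [ 90  67  38  24  26  24  37  65  77  72  80  84  95 129 142 144 147 147
  151]
 [ 91  73  42  29  20  25  38  63  80  75  81  84  94 122 128 130 134 133
  135]
 [ 91  81  61  48  39  33  44  66  82  78  83  85  92 114 122 126 125 123
  127]
 [ 94  90  81  75  72  65  64  76  86  86  87  89  96 115 121 123 122 121
  122]
 [ 96  94  94  92  96  89  87  88  90  92  95  98 108 115 117 121 122 122
  124]
 [ 95  95  99 104 109 105  97  93  94  96 107 109 115 114 113 11
[... 289 characters left out ...]
  93  93  89  86  91  92  92  93  90  92  93
   96]
 [118 122 121 119 117 114 101  95  93  87  83  88  91  91  91  90  92  97
  103]
 [124 125 123 122 118 113 102  95  93  86  83  90  91  92  92  91  94  99
  111]
 [124 123 123 120 111 103  93  93  95  85  82  86  90  92  91  92  96 106
  116]
 [116 115 114 111 101  92  83  87  91  87  79  81  89  91  90  93  96 111
  118]
 [107 104 102 102  98  86  80  86  89  85  75  79  91  93  92  94 106 118
  130]
 [102 100 103 102  96  88  84  84  87  84  82  85  96  95  89  97 118 124
  133]
 [101 102 100 102 101  95  93  94 102 108 109 112 108  97  81  86 107 107
  112]
 [101 101 101 104 110 107 112 123 145 152 155 154 142 104  74  72  76  77
   80]]
```

View pics/p2.png

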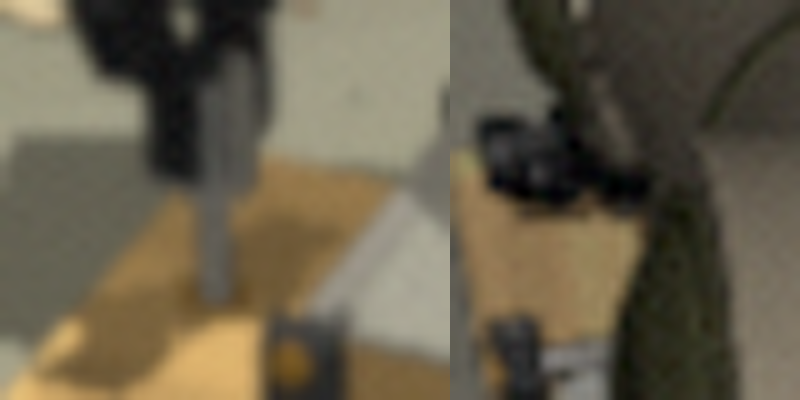

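The sleeve's right edge is now at u≈247.7, so its axis lines up with the pin at u≈243. The vertical offset suggests 1–2 mm still to go along +y. I nudge it and lower gently while watching the force.

>>> servo_tool(increments="-0.001 0.0015 0 0;-0.001 0.0015 -0.003 0;-0.001 0.0015 -0.006 0;-0.001 0.0015 -0.006 0")

```text
clock: 5.52
tcp_pos: [0.6088, -0.0503, 0.1255]
tool_rot: [3.142, -0.0, -2.977]
ft_force: [0.3, -1.3, -0.8]
opening: 0.288
grip_force: 34.9
```

>>> servo_tool(increments="0 0 -0.002 0;0 0 -0.004 0;0 0 -0.004 0")

```text
clock: 5.9
tcp_pos: [0.6093, -0.0506, 0.1218]
tool_rot: [-3.141, 0.001, -2.977]
ft_force: [2.3, -1.8, -1.6]
opening: 0.286
grip_force: 34.9
```

>>> servo_tool(increments="0.0008 -0.001 0 0;0.0008 -0.001 -0.004 0;0.0008 -0.001 -0.006 0;0.0008 -0.001 -0.006 0")

```text
clock: 6.4
tcp_pos: [0.6094, -0.0512, 0.1156]
tool_rot: [3.141, -0.001, -2.977]
ft_force: [0.6, -1.0, -1.7]
opening: 0.282
grip_force: 34.9
```

>>> servo_tool(increments="0 -0.0003 -0.007 0;0 -0.0003 -0.014 0;0 -0.0003 -0.02 0;0 -0.0003 -0.02 0;0 -0.0003 -0.022 0;0 -0.0003 -0.022 0")

```text
clock: 7.15
tcp_pos: [0.6096, -0.0515, 0.0939]
tool_rot: [3.142, -0.0, -2.977]
ft_force: [-0.8, 0.3, -0.7]
opening: 0.282
grip_force: 34.9
```

Run:
```python
from h import *
r=cap("scene"); im=r[0]
cv2.imwrite("pics/p3.png",cv2.resize(im[150:205,215:285],None,fx=9,fy=9,interpolation=cv2.INTER_CUBIC))
```

```text
(no output)
```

View pics/p3.png

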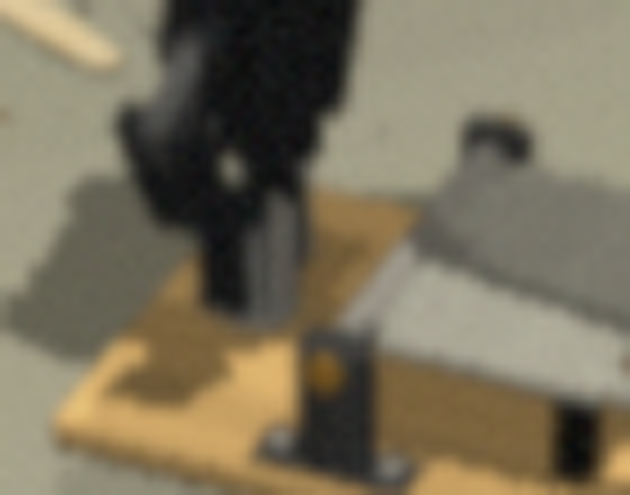

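The pin is hidden inside the sleeve, which sits just above the board. I lower to contact and release.

>>> servo_tool(increments="0 0 -0.0015 0;0 0 -0.003 0;0 0 -0.003 0")

```text
clock: 7.58
tcp_pos: [0.6097, -0.0516, 0.0917]
tool_rot: [-3.141, 0.001, -2.977]
ft_force: [-1.2, -0.4, 8.6]
opening: 0.279
grip_force: 36.1
```

>>> servo_tool(increments="0 0 0 0;0 0 0 0;0 0 0 0;0 0 0 0", grip=0.3)

```text
clock: 8.07
tcp_pos: [0.6096, -0.0516, 0.0907]
tool_rot: [3.142, -0.0, -2.977]
ft_force: [0.0, -1.3, -0.6]
opening: 0.652
grip_force: 0.0
```

>>> servo_tool(increments="0 0 0.03 0;0 0 0.06 0;0 0 0.1 0;0 0 0.1 0;0 0 0.1 0")

```text
clock: 8.7
tcp_pos: [0.6094, -0.0517, 0.1906]
tool_rot: [-3.141, -0.0, -2.977]
ft_force: [-0.3, 0.8, 0.1]
opening: 0.649
grip_force: 0.0
```

>>> servo_tool(increments="-0.178 -0.031 0 -90;-0.178 -0.031 0 -90;-0.178 -0.031 0 -90;-0.178 -0.031 0 -90;-0.178 -0.031 0 -90;-0.178 -0.031 0 -90;-0.178 -0.031 0 -90;-0.178 -0.031 0 -90;-0.178 -0.031 0 -90;-0.178 -0.031 0 -90;-0.178 -0.031 0 -90", grip=0.0)

```text
clock: 10.07
tcp_pos: [0.4314, -0.0826, 0.1904]
tool_rot: [-3.14, 0.0, 1.738]
ft_force: [0.9, 0.7, -0.3]
opening: 0.501
grip_force: 0.0
```

Run:
```python
from h import *
r={n:cap(n) for n in("scene","top")}; pickle.dump(r,open("r3.pkl","wb"))
a=cv2.resize(r["scene"][0][110:220,200:335],None,fx=5,fy=5,interpolation=cv2.INTER_CUBIC)
cv2.imwrite("pics/p4.png",a)
s=arm.read_state();print(s["tcp_pos"],s["tool_rot"],s["joints"].round(2))
```

```text
[ 0.43151727 -0.0826048   0.1906395 ] [-3.14106102e+00 -1.98006376e-05  1.73675736e+00] [-0.07  0.47  0.17  2.35 -0.24  0.34  0.48]
```

View pics/p4.png

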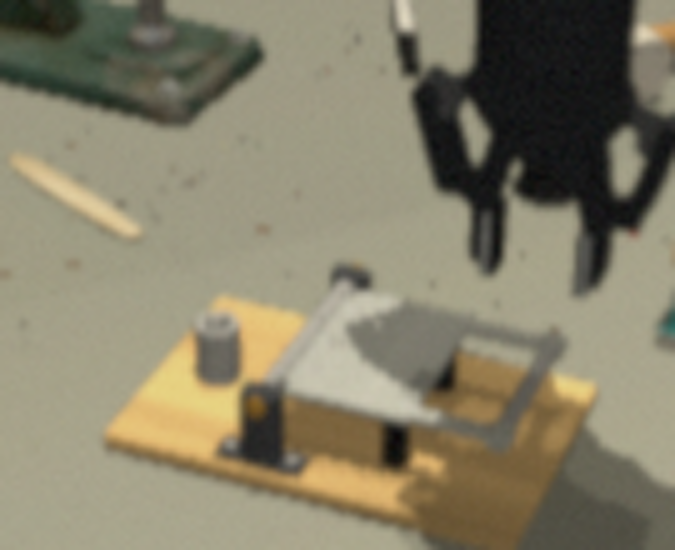

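The sleeve sits on the pin with the tip flush in its bore, at crop (217,345). The open fingers (487,270)/(587,292) straddle the bar, whose middle is at about (530,390). I descend.

>>> servo_tool(increments="-0.0008 0.005 -0.04 0;-0.0008 0.005 -0.07 0;-0.0008 0.005 -0.085 0;-0.0008 0.005 -0.085 0;-0.0008 0.005 -0.085 0")

```text
clock: 10.8
tcp_pos: [0.4308, -0.0777, 0.1056]
tool_rot: [-3.141, 0.0, 1.736]
ft_force: [0.7, -0.8, 0.2]
opening: 0.499
grip_force: 0.0
```

>>> servo_tool(increments="0 0 0 0;0 0 0 0;0 0 0 0;0 0 0 0;0 0 0 0;0 0 0 0;0 0 0 0", grip=-1, squeeze=30)

```text
clock: 11.68
tcp_pos: [0.4317, -0.0775, 0.1061]
tool_rot: [3.14, 0.001, 1.736]
ft_force: [5.1, 1.8, 5.7]
opening: 0.106
grip_force: 29.7
```

The bar is gripped; at opening 0.106 that is about a 10 mm diameter. It places the hinge at TCP + 0.125 along the jig's x, ≈ (0.555, -0.057). I swing along the arc.

>>> servo_tool(increments="0.0015 0.0001 0.0109 0;0.0029 0.0003 0.0217 0;0.0052 0.0007 0.0324 0;0.0084 0.0012 0.0428 0;0.0125 0.0019 0.0528 0;0.0175 0.0028 0.0625 0;0.0233 0.0037 0.0717 0;0.0298 0.0048 0.0803 0;0.0371 0.006 0.0884 0;0.0371 0.006 0.0884 0;0.0371 0.006 0.0884 0", squeeze=40)

```text
clock: 13.05
tcp_pos: [0.4651, -0.072, 0.1944]
tool_rot: [-3.136, -0.001, 1.735]
ft_force: [-9.2, -3.9, 6.1]
opening: 0.099
grip_force: 39.3
```

>>> servo_tool(increments="0.0069 0.0012 0.0085 0;0.0156 0.0026 0.0152 0;0.0249 0.0042 0.0212 0;0.0345 0.0058 0.0263 0;0.0445 0.0075 0.0305 0;0.0548 0.0092 0.0337 0;0.0655 0.011 0.0362 0;0.072 0.0121 0.0372 0;0.072 0.0121 0.0372 0;0.072 0.0121 0.0372 0")

```text
clock: 14.3
tcp_pos: [0.5403, -0.0594, 0.2319]
tool_rot: [3.141, 0.0, 1.736]
ft_force: [-1.3, -0.3, 7.0]
opening: 0.099
grip_force: 41.9
```

Run:
```python
from h import *
r={n:cap(n) for n in("scene","top")}; pickle.dump(r,open("r4.pkl","wb"))
a=cv2.resize(r["scene"][0][110:220,200:335],None,fx=5,fy=5,interpolation=cv2.INTER_CUBIC)
cv2.imwrite("pics/p5.png",a)
s=arm.read_state();print({k:np.round(s[k],4) for k in("tcp_pos","tool_rot","ft_force","wrist_torque")})
```

```text
{'tcp_pos': array([ 0.5402, -0.0594,  0.2319]), 'tool_rot': array([3.1408, 0.    , 1.7358]), 'ft_force': array([-1.5446,  1.1711,  4.7921]), 'wrist_torque': array([-0.0245,  0.5133,  0.0512])}
```

View pics/p5.png

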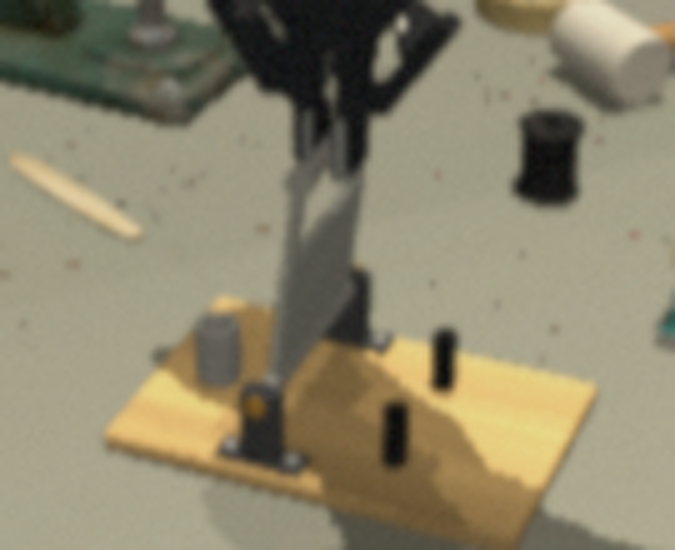

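The leaf stands nearly upright, held at about crop (325,150). I read its tilt from the depth plane of the plate.

```bash
cat > tilt.py <<'E'
from h import *
import sys
def plane(Q):
    for _ in range(6):
        c=Q.mean(0);n=np.linalg.svd(Q-c)[2][2];e=(Q-c)@n;Q=Q[abs(e)<max(2*e.std(),.001)]
    return n,c,e.std(),len(Q)
def run(im,d,c):
    P=cloud(c,d)[130:185,248:280].reshape(-1,3)
    a=np.radians(9.5);x=(P[:,:2]-[.555,-.0585])@[np.cos(a),np.sin(a)];y=(P[:,:2]-[.555,-.0585])@[-np.sin(a),np.cos(a)]
    k=(P[:,2]>.062)&(P[:,2]<.122)&(abs(x)<.03)&(abs(y)<.044)
    n,m,s,N=plane(P[k]); n*=np.sign(n[0])
    print("leaf N",N,"rms mm",round(s*1000,2),"yaw",np.degrees(np.arctan2(n[1],n[0])).round(2),"theta",(90+0-np.degrees(np.arctan2(-n[2],np.hypot(n[0],n[1])))*-1).round(2),"n",n.round(4),"c",m.round(4))
    y0=y[k]; 
    for zz in(.07,.09,.11):
        q=k&(abs(P[:,2]-zz)<.008); print(zz,q.sum(),"median jig x",np.median(x[q]).round(4))
    B=cloud(c,d)[170:190,285:310].reshape(-1,3);B=B[abs(B[:,2]-.012)<.006];n,m,s,N=plane(B);print("board n",(n*np.sign(n[2])).round(4),"z",m[2].round(4),N)
    B=cloud(c,d)[215:300,255:330].reshape(-1,3);B=B[abs(B[:,2])<.008];n,m,s,N=plane(B);print("table n",(n*np.sign(n[2])).round(4),"z",m[2].round(4),N)
if __name__=="__main__":
    r=pickle.load(open(sys.argv[1],"rb"));run(*r["scene"])
E
python3 tilt.py r4.pkl
```

```text
leaf N 180 rms mm 0.43 yaw 9.52 theta 83.15 n [0.9792 0.1641 0.1192] c [ 0.5463 -0.0586  0.0925]
0.07 54 median jig x -0.0058
0.09 49 median jig x -0.0083
0.11 54 median jig x -0.0107
board n [ 0.005  -0.0231  0.9997] z 0.0125 166
table n [-0.001   0.0012  1.    ] z -0.0003 5373
```

The plane fit gives θ = 83.15° and yaw 9.52°, with the table normal true as a check. That leaves 0.125·sin 6.85° = 14.9 mm along the jig's x.

>>> servo_tool(increments="0.003 0.0005 0.0007 0;0.006 0.001 0.0012 0;0.009 0.0015 0.0016 0;0.0115 0.0019 0.0018 0;0.0135 0.0023 0.002 0;0.0147 0.0025 0.002 0;0.0147 0.0025 0.002 0;0.0147 0.0025 0.002 0;0.0147 0.0025 0.002 0")

```text
clock: 15.52
tcp_pos: [0.5546, -0.057, 0.2334]
tool_rot: [-3.141, 0.0, 1.736]
ft_force: [-1.7, -0.6, -2.7]
opening: 0.097
grip_force: 40.6
```

Run:
```python
from h import *
import tilt
for i in range(2):
    r=cap("scene"); tilt.run(*r)
cv2.imwrite("pics/p6.png",cv2.resize(r[0][110:220,200:335],None,fx=5,fy=5,interpolation=cv2.INTER_CUBIC))
s=arm.read_state();print({k:np.round(s[k],4) for k in("tcp_pos","ft_force","joint_vel","grip_force")})
```

```text
leaf N 218 rms mm 0.5 yaw 9.29 theta 89.96 n [9.869e-01 1.615e-01 7.000e-04] c [ 0.5509 -0.057   0.0924]
0.07 63 median jig x -0.0039
0.09 63 median jig x -0.0038
0.11 67 median jig x -0.0037
board n [ 0.0106 -0.0271  0.9996] z 0.0122 158
table n [-0.0018  0.0013  1.    ] z -0.0003 5448
leaf N 218 rms mm 0.52 yaw 9.47 theta 89.57 n [0.9864 0.1645 0.0076] c [ 0.5508 -0.0568  0.0926]
0.07 64 median jig x -0.0036
0.09 62 median jig x -0.0038
0.11 69 median jig x -0.0039
board n [ 0.0085 -0.0268  0.9996] z 0.0125 152
table n [-0.0027  0.0015  1.    ] z -0.0003 5441
{'tcp_pos': array([ 0.5546, -0.057 ,  0.2334]), 'ft_force': array([ 0.009 , -1.6774, -3.6726]), 'joint_vel': array([ 0.001 ,  0.0005,  0.0008,  0.0003, -0.0002, -0.0019,  0.0003]), 'grip_force': np.float64(40.5933)}
```

The leaf reads about 89.8°, still and held by the bar. I hand it in.

```bash
python3 -c "
from workcell import order
print(order.finish_job())"
```

```text
the job is handed in; nothing more can be done
None
```

The job is handed in: the grey 36 mm sleeve sits on the stop pin down to the board and is let go, and the leaf is held still by its bar at about 89.8° by depth measurement, with nothing else knowingly touched.

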